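# Close up the washroom cabinet

## Task

Close up the white steel cabinet on the counter: with your fingertips first push its pull-out tray fully home, and only then swing the open door fully shut. Push gently and only push, without gripping or lifting anything: the small containers in the tray must stay in it standing upright, and everything standing on the counter and on top of the cabinet must stay where it is.

Things in the scene. Friction and masses are not known exactly. Their poses are not given: they have to be found in the camera images.
- cabinet: White steel storage cabinet fixed on the counter, 280 mm wide (y), 200 deep (x), 265 high. Origin: centre of its underside, z = 0. Its open front faces its own -x: front plane at x = -0.100; its +y side is the left seen from the robot. A pull-out tray runs between the 14 mm thick top and a shelf at 155 mm height; open compartment below
- tray (a joint): How far the pull-out tray stands out of the cabinet, m: 0 = fully home against its stop, up to 0.135; it slides along the cabinet's x, out towards -x. It runs on stiff slides (about 2 N to move) and stays where it is left
- tray_front (a point): Centre of the outer face of the tray's front panel, 215 mm above the counter; axes as the cabinet's. Panel 244 mm wide (y), 168 to 248 mm above the counter, 8 mm thick. With the tray home this face is flush with the cabinet's front plane, so upright fingers pushing it meet the front edge of the cabinet's top as well
- tray_face: The flat white steel front panel of the tray (see tray_front); origin on its outer face, midway across, 165 mm above the counter, axes as the cabinet's
- tray_tub: The clear plastic tub of the tray behind the front panel, 165 x 216 mm, walls 48 mm high, floor top 173 mm above the counter; origin as tray_face. Three small containers stand in it
- door (a joint): Opening angle of the door, rad: 0 = shut, along the cabinet's front; opens clockwise from above. Starts open past square, 1.75 to 2.15 (limit 2.4), standing out towards the robot and the left. Stiff hinge: stays where it is left, takes about 2 N at the push point to move; no latch
- door_hinge (a point): On the door's upright hinge axis, 265 mm above the counter (height of the cabinet's top); lies in the cabinet at x = -0.102, y = +0.138 (left front edge). Axes turn with the door and equal the cabinet's when shut: -y runs along the door to the free edge, -x points out of the outer face
- door_push (a point): Point on the door's flat outer face, 130 mm from the hinge axis along the door, 225 mm above the counter. In door_hinge axes it is at x = -0.018, y = -0.130; the face is flat and bare around it
- door_skin: Outer steel skin of the door, a flat white panel 276 mm wide, 243 mm high (from 22 to 265 mm above the counter). Door thickness in all 17 mm, outer face 18 mm from the hinge axis. Origin on the hinge axis at counter height, axes as door_hinge
- door_pan: Inner steel pan of the door, 250 x 216 mm, on the side that faces the cabinet when shut; origin as door_skin
- door_handle: Upright steel bar handle, 9 mm thick, on the door's outer face, 252 mm from the hinge axis, from 70 to 170 mm above the counter, standing out 33 mm from the face; origin as door_skin
- cream_jar: White jar with lid, 52 mm across, 50 mm high, standing loose in the tray; origin: centre of underside
- serum_bottle: Small amber glass bottle, 36 mm across, 66 mm high, standing loose in the tray; origin: centre of underside
- balm_tin: Flat aluminium tin, 62 mm across, 30 mm high, standing loose in the tray; origin: centre of underside
- vase: Black vase, 66 mm across, 165 mm high, on the counter; origin: centre of underside
- dispenser: White plastic bottle with black cap, 64 mm across, 125 mm high, on the counter; origin: centre of underside
- tumbler: Glass tumbler, 72 mm across, 100 mm high, on the counter; origin: centre of underside
- pot: White ribbed candle pot, 108 mm across, 74 mm high, on the counter to the right, clear of the door's swing; origin: centre of underside
- soap_dish: Low white soap dish, 85 x 115 mm, 20 mm high, on the cabinet's top, at least 70 mm behind its front edge; origin: centre of underside
Things that resemble listed ones, but are neither listed nor needed, are in the scene too. What is shaped like the cream_jar but blue or pink is not meant. Leave any orange look-alike of the pot alone.

How it is judged:
By the outcome, as a careful person would: the job done as asked, in the order asked, and still so for the second after the job is handed in, with the robot touching nothing.
It also fails if it takes over 51 s, if anything falls off the work surface, if the arm or the gripper's body presses on something with over 40 N, if the wrist force passes 120 N, or if a joint passes its speed limit or range.

## Robot

A 6-joint arm with a two-finger parallel gripper is mounted at the origin on the work surface. World frame = base frame: x ahead of the robot, y to its left, z up, the work surface at z = 0. Lengths are in m, angles in rad, forces in N, time in s.
With the tool pointing down it reaches from about 0.375 to 0.9 m from the base axis. Payload 3.1 kg.
Tool frame: the origin (TCP) lies midway between the tips of the shut fingers; the grasp point (between the pads) lies 19 mm behind it; z points along the fingers, y is the line along which they close (so a half turn about z gives the same grasp; the last joint's range is limited). The gripper opens to 87 mm and grips with 3 to 60 N. Pads are 19 mm wide; open, the fingers measure 117 mm over their backs; the gripper's body (75 mm by 190 mm) begins 51 mm behind the grasp point.
Start: joints at [-1.482, 0.527, 1.433, -0, 1.181, -0.178], TCP at [0.165, -0.603, 0.223] pointing down, gripper open.
Joint ranges: [-3.08, 3.08], [-0.75, 2.2], [0.22, 2.44], [-1.43, 4.57], [0, 2.65], [-2.85, 2.85]. Speed limits (rad/s): [2.79, 2.79, 3.14, 3.14, 3.14, 3.14].

## Interface

Orientations are given as a unit quaternion [x, y, z, w].
In Python, from rig import robot gives the robot as it stands. The module is installed in compiled form; this text tells all that it offers.
- The arm moves only by the tool play_rows, never from a script. Its arguments are lists of equal length, an entry for each row: "gripper": the closure, from -1 (fully open) to 1 (shut); "delta_pos": the shift along the tool's x, y, z in cm, a list of three; "turn": the turn, a rotation vector about the tool's x, y, z in rad, a list of three. A call has 1 to 12 rows; each row is the pose to reach, as a shift and turn from the pose commanded when the call began, along the tool's axes at that moment; what a row does not reach only later rows make up. A row lasts 1/8 s, in which the tool goes at most 62.5 mm and 10.7 degrees, less where a joint would pass 70% of its speed; a pose out of reach is approached as far as the arm can. A call with a gripper value outside its range is refused whole. The fingers move at their own pace and stop on an object; "squeeze" is the grip in N (left out, the last holds). Time passes only in rows, so rows that repeat a pose let the fingers close. It gives the time, the measured TCP pose, the force, the opening and the grip force at its end, in the units of the state.
- robot.get_obs(): the state, without advancing time (a new reading comes with each control period).
- robot.camera(name): name is "scene" or "top"; returns a dict with "color" (384x512x3 uint8, red, green, blue), "vfov" (degrees; the focal length in pixels is half the picture's height over the tangent of half this angle, whatever the lens; pixels are square), "cx", "cy" (the principal point, pixels), "k1" (the pictures are not rectified: a ray, as slopes to the right and down, at radius r is drawn at 1 + k1 r^2 times it, then the intrinsics apply), "R" (3x3) and "t" (3): a world point X has camera coordinates R X + t. Camera axes: x right, y down, z forward; pixel columns grow to the right and rows downward; lengths in m; the calibration is good to about 2 mm. A picture is of the moment at which its call begins. There is no depth.
- robot.hand_in(): hands the job in; it is judged then, once.
The state is a dict: "time": time; "q": joint angles; "joint_velocities": joint speeds; "joint_torque": joint torques, N m; "position": TCP position; "tool_rot": TCP orientation; "ft_force": force on the tool from outside, world axes, zero at the start; "moment": the same for the moment, N m; "grip_width": finger opening in m; "grip_force": force on a finger pad.
Only numpy, scipy, OpenCV 4.12 (cv2) and the standard library are available. Lean on these libraries where they do the work, as an engineer would, in place of code of your own. Each camera call takes 0.05 s, during which the arm holds its last target. There are 200 camera calls.

## Working session

There is one attempt and no reset: what is moved stays moved. The work goes in short steps, Python scripts to look and compute and a tool call to move; the robot and the scene stay as the last step left them, time stands still between calls to the robot, and variables do not carry over. Pictures are saved under pics/ and viewed, at most 10 in all, crops included, and the job is handed in when it is done.

Besides the shell and the picture viewer there is one more tool, called by a JSON object that holds its "method" and its "body". play_rows: Moves the arm, as the interface text tells. Its arguments: {"type":"object","properties":{"gripper":{"type":"array","items":{"type":"number"}},"delta_pos":{"type":"array","items":{"type":"array","items":{"type":"number"}}},"turn":{"type":"array","items":{"type":"array","items":{"type":"number"}}},"squeeze":{"type":"number"}},"required":["gripper","delta_pos","turn"]}

```bash
mkdir -p pics; cat > h.py <<'E'
import numpy as np,cv2
from rig import robot
def snap(n,f):
    c=robot.camera(n); cv2.imwrite(f,c["color"][:,:,::-1]); np.save(f[:-4]+'.npy',{k:c[k] for k in c},allow_pickle=True); return c
def K(c):
    f=192/np.tan(np.radians(c["vfov"])/2); return f
def ray(c,u,v):
    f=K(c); d=np.array([(u-c["cx"])/f,(v-c["cy"])/f]); s=d.copy()
    for _ in range(30): s=d/(1+c["k1"]*(s@s))
    R=np.array(c["R"]);t=np.array(c["t"])
    return -R.T@t, R.T@np.array([s[0],s[1],1])
def onz(c,u,v,z):
    o,d=ray(c,u,v); return o+d*(z-o[2])/d[2]
def proj(c,X):
    p=np.array(c["R"])@np.array(X)+np.array(c["t"]); s=p[:2]/p[2]; s=s*(1+c["k1"]*(s@s)); f=K(c); return s*f+[c["cx"],c["cy"]]
def load(f): return np.load(f,allow_pickle=True).item()
E
python3 - <<'E'
from h import *
for n in("scene","top"):
    c=snap(n,f"pics/{n}0.png"); print(n,c["vfov"],c["cx"],c["cy"],c["k1"],-np.array(c["R"]).T@c["t"])
o=robot.get_obs();print(o)
E
```

```text
scene 53.77021205867556 263.1235811696564 190.94910628063985 0.03210657359496507 [0.23283262 0.07745355 1.24171769]
top 57.3879678071496 256.8513840290691 193.78672745934293 -0.08999343919223343 [ 0.4768917  -0.10226704  1.23127003]
{'time': 0.1, 'q': array([-1.48149547e+00,  5.28375318e-01,  1.43376691e+00, -3.93414999e-05,
        1.18142133e+00, -1.78518573e-01]), 'joint_velocities': array([ 3.50316657e-05, -1.97934118e-03, -3.45702679e-03, -2.48631759e-03,
        9.06297495e-04,  1.23085290e-03]), 'joint_torque': array([ 9.27249744e-07, -4.40985239e+01, -1.77151179e+01,  6.34504762e-02,
        5.33608091e-02, -3.22062181e-05]), 'position': array([ 0.16533942, -0.60204517,  0.22167051]), 'tool_rot': array([ 9.91046004e-01,  1.33517218e-01,  2.57723839e-05, -9.85281364e-04]), 'ft_force': array([ 0.11867992, -0.31486294, -0.46893238]), 'moment': array([-0.02839675, -0.00844939,  0.01383783]), 'grip_force': 0.0, 'grip_width': 0.08703977165039055}
```

View pics/scene0.png

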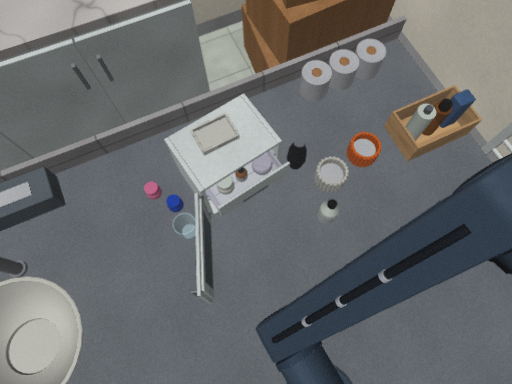

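View pics/top0.png

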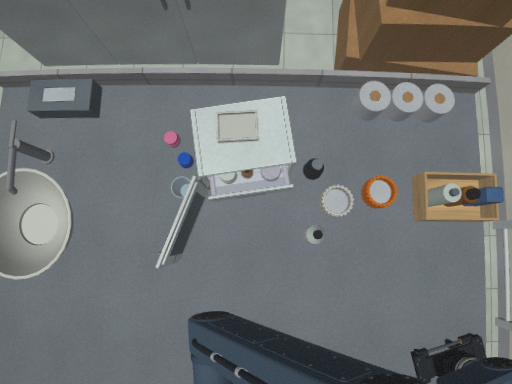

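The top view shows the cabinet top with corners near (191,110), (286,97), (296,161) and (199,177). The tray is out to about row 197, and the door runs from (199,180) to (160,266). The vase is at (314,168), the dispenser at (314,234) and the tumbler at (180,187). I'll zoom in to get the corners.

```bash
python3 - <<'E'
import cv2
a=cv2.imread('pics/top0.png')[85:285,140:340]
cv2.imwrite('pics/topc.png',cv2.resize(a,(600,600),interpolation=cv2.INTER_CUBIC))
a=cv2.imread('pics/scene0.png')[90:310,140:360]
cv2.imwrite('pics/scenec.png',cv2.resize(a,(600,600),interpolation=cv2.INTER_CUBIC))
E
```

```text
(no output)
```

View pics/topc.png

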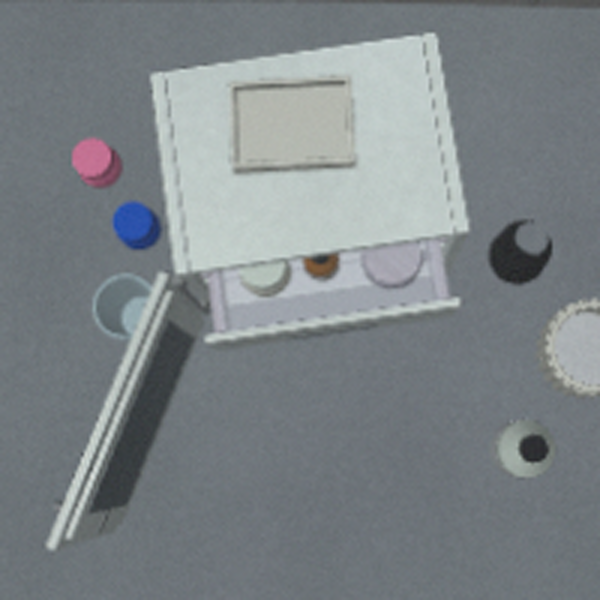

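View pics/scenec.png

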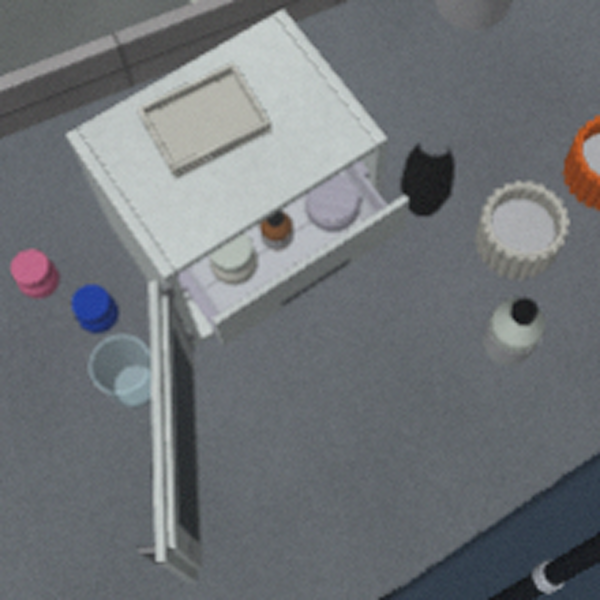

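```bash
python3 - <<'E'
from h import *
c=load('pics/top0.npy'); s=load('pics/scene0.npy')
T=lambda x,y,z:onz(c,140+(x+.5)/3-.5,85+(y+.5)/3-.5,z)
k=600/220
S=lambda x,y,z:onz(s,140+(x+.5)/k-.5,90+(y+.5)/k-.5,z)
P=np.array([T(152,73,.265),T(436,34,.265),T(468,231,.265),T(175,274,.265)])[:,:2]
Q=np.array([S(67,135,.265),S(284,11,.265),S(386,137,.265),S(166,277,.265)])[:,:2]
L=np.array([[.1,.14],[.1,-.14],[-.1,-.14],[-.1,.14]])
for A in(P,Q,(P+Q)/2):
    m=A.mean(0);H=(L.T@(A-m));U,_,V=np.linalg.svd(H);R=(U@V).T
    yaw=np.arctan2(R[1,0],R[0,0]);print('cab',m,'yaw',yaw,'res',np.round(A-m-L@R.T,3).tolist())
yawm,m0=yaw,m
loc=lambda p:R.T@(p[:2]-m)
print('tray panel', [loc(T(206,342,.248)),loc(T(459,304,.248)),loc(S(218,338,.248)),loc(S(407,202,.248))])
print('door ends local',loc(T(163,275,.265)),loc(T(50,548,.265)),loc(S(150,284,.265)),loc(S(157,560,.265)))
for f in(T,S):
    a,b=((loc(f(163,275,.265)),loc(f(50,548,.265))) if f is T else (loc(S(150,284,.265)),loc(S(157,560,.265))))
    d=b-a; print('door angle', np.arctan2(-d[0],-d[1]),np.linalg.norm(d))
print('vase',T(533,237,.165),'disp',T(533,448,.125),'tumb',T(123,305,.1),'potL',T(545,346,.074),'pot c',onz(c,337,200,.074))
E
```

```text
cab [ 0.76155213 -0.05008541] yaw 0.160774732191846 res [[-0.001, -0.002], [-0.002, 0.001], [0.002, 0.002], [0.001, -0.001]]
cab [ 0.75964465 -0.05192963] yaw 0.1678162872207783 res [[-0.001, -0.002], [-0.004, 0.001], [0.003, 0.002], [0.002, -0.002]]
cab [ 0.76059839 -0.05100752] yaw 0.16429051050368446 res [[-0.001, -0.002], [-0.003, 0.001], [0.002, 0.002], [0.001, -0.001]]
tray panel [array([-0.16315506,  0.12136764]), array([-0.1620929 , -0.11988845]), array([-0.17903606,  0.12705457]), array([-0.16615016, -0.11831803])]
door ends local [-0.09701814  0.15110314] [-0.33229417  0.28590412] [-0.09748919  0.15396604] [-0.33151111  0.28807502]
door angle 2.0910872584790594 0.2711569930094033
door angle 2.0911726319203354 0.26972481935822334
vase [ 0.70384528 -0.27993895  0.165     ] disp [ 0.48736579 -0.28631203  0.125     ] tumb [0.63415099 0.15629121 0.1       ] potL [ 0.60048169 -0.3081114   0.074     ] pot c [ 0.60141936 -0.36055373  0.074     ]
```

{"method": "play_rows", "body": {"gripper": [1, 1, 1, 1, 1, 1, 1, 1, 1, 1, 1, 1], "delta_pos": [[0, 0, -5], [0, 0, -11], [4, -3, -11], [8.5, -6.6, -11], [13, -10, -11], [17.5, -13.6, -11], [22, -17, -11], [26.5, -20.7, -11], [31, -24, -11], [35.5, -27.7, -11], [39.5, -30.8, -11], [43.5, -34, -11]], "turn": [[0, 0, 0], [0, 0, 0], [0, 0, 0], [0, 0, 0.02], [0, 0, 0.04], [0, 0, 0.06], [0, 0, 0.08], [0, 0, 0.1], [0, 0, 0.104], [0, 0, 0.104], [0, 0, 0.104], [0, 0, 0.104]]}}

```text
time: 1.6
position: [0.4956, -0.158, 0.3322]
tool_rot: [0.997, 0.082, -0.0, -0.0]
ft_force: [0.7, -0.6, 0.7]
grip_width: 0.0001
grip_force: 0.0
```

```bash
cat >> h.py <<'E'
from scipy.spatial.transform import Rotation as Rn
M=np.array([.7606,-.0510]);YAW=.164
RC=np.array([[np.cos(YAW),-np.sin(YAW)],[np.sin(YAW),np.cos(YAW)]])
def st():
    o=robot.get_obs();R=Rn.from_quat(o["tool_rot"]).as_matrix();p=o["position"]
    print('t',round(o["time"],2),'p',p.round(4),'local',(RC.T@(p[:2]-M)).round(4),'xang',round(np.arctan2(R[1,0],R[0,0]),3),'z',R[:,2].round(3),'q',o["q"].round(2),'F',o["ft_force"].round(2))
    return p,R
def to(X): 
    p,R=st(); print('delta cm',(R.T@(np.array(X)-p)*100).round(2))
def loc2w(x,y,z): return np.r_[M+RC@[x,y],z]
E
python3 -c "
from h import *
to(loc2w(-.2,0,.218))"
```

```text
t 1.6 p [ 0.4956 -0.158   0.3322] local [-0.279  -0.0623] xang 0.164 z [-0.001  0.    -1.   ] q [-0.52  0.27  1.54 -0.    1.33  0.88] F [ 0.74 -0.61  0.71]
delta cm [ 7.9  -6.23 11.42]
```

{"method": "play_rows", "body": {"gripper": [1, 1, 1, 1, 1, 1, 1], "delta_pos": [[2, -3, 0], [4, -6.2, 2], [6, -6.2, 6], [6.9, -6.2, 10], [6.9, -6.2, 11.4], [6.9, -6.2, 11.4], [6.9, -6.2, 11.4]], "turn": [[0, 0, 0], [0, 0, 0], [0, 0, 0], [0, 0, 0], [0, 0, 0], [0, 0, 0], [0, 0, 0]]}}

```text
time: 2.48
position: [0.5535, -0.0879, 0.2201]
tool_rot: [0.997, 0.082, 0.001, 0.001]
ft_force: [-0.5, 0.4, 0.1]
grip_width: 0.0001
grip_force: 0.0
```

```bash
python3 -c "
from h import *
to(loc2w(-.1095,0,.218))"
```

```text
t 2.48 p [ 0.5535 -0.0879  0.2201] local [-0.2103 -0.0026] xang 0.163 z [ 0.003 -0.001 -1.   ] q [-0.36  0.44  1.6  -0.    1.1   1.05] F [-0.46  0.39  0.09]
delta cm [10.08 -0.27  0.23]
```

{"method": "play_rows", "body": {"gripper": [1, 1, 1, 1, 1, 1, 1, 1, 1, 1, 1, 1], "delta_pos": [[1, 0, 0], [2, 0, 0], [2.6, 0, 0], [3, 0, 0], [3.4, 0, 0], [3.8, 0, 0], [4.2, 0, 0], [4.6, 0, 0], [5, 0, 0], [5.4, 0, 0], [5.8, 0, 0], [6.2, 0, 0]], "turn": [[0, 0, 0], [0, 0, 0], [0, 0, 0], [0, 0, 0], [0, 0, 0], [0, 0, 0], [0, 0, 0], [0, 0, 0], [0, 0, 0], [0, 0, 0], [0, 0, 0], [0, 0, 0]]}}

```text
time: 3.98
position: [0.6142, -0.077, 0.2184]
tool_rot: [0.997, 0.082, -0.0, -0.0]
ft_force: [-1.5, 0.4, -0.7]
grip_width: 0.0003
grip_force: 0.9
```

{"method": "play_rows", "body": {"gripper": [1, 1, 1, 1, 1, 1, 1, 1, 1, 1], "delta_pos": [[0.4, 0, 0], [0.8, 0, 0], [1.2, 0, 0], [1.6, 0, 0], [2.0, 0, 0], [2.3, 0, 0], [2.6, 0, 0], [2.9, 0, 0], [3.1, 0, 0], [3.3, 0, 0]], "turn": [[0, 0, 0], [0, 0, 0], [0, 0, 0], [0, 0, 0], [0, 0, 0], [0, 0, 0], [0, 0, 0], [0, 0, 0], [0, 0, 0], [0, 0, 0]]}}

```text
time: 5.22
position: [0.6468, -0.0718, 0.2186]
tool_rot: [0.997, 0.082, 0.0, 0.0]
ft_force: [-1.5, 0.6, -1.7]
grip_width: 0.0003
grip_force: 0.8
```

```bash
python3 -c "
from h import *
to(loc2w(-.1095,0,.218))"
```

```text
t 5.22 p [ 0.6468 -0.0718  0.2186] local [-0.1157 -0.0019] xang 0.164 z [ 0. -0. -1.] q [-0.28  0.57  1.37 -0.    1.21  1.13] F [-1.45  0.59 -1.67]
delta cm [ 0.62 -0.19  0.06]
```

Nearly home, so I'll creep until contact.

{"method": "play_rows", "body": {"gripper": [1, 1, 1, 1, 1], "delta_pos": [[0.15, 0, 0], [0.3, 0, 0], [0.4, 0, 0], [0.5, 0, 0], [0.5, 0, 0]], "turn": [[0, 0, 0], [0, 0, 0], [0, 0, 0], [0, 0, 0], [0, 0, 0]]}}

```text
time: 5.85
position: [0.6518, -0.071, 0.2186]
tool_rot: [0.997, 0.082, 0.0, 0.0]
ft_force: [-0.7, 0.2, -0.5]
grip_width: 0.0002
grip_force: 0.6
```

{"method": "play_rows", "body": {"gripper": [1, 1, 1, 1], "delta_pos": [[0.1, 0, 0], [0.2, 0, 0], [0.2, 0, 0], [0.2, 0, 0]], "turn": [[0, 0, 0], [0, 0, 0], [0, 0, 0], [0, 0, 0]]}}

```text
time: 6.35
position: [0.6528, -0.0708, 0.2186]
tool_rot: [0.997, 0.082, -0.001, 0.0]
ft_force: [-5.5, -0.3, 1.8]
grip_width: 0.0005
grip_force: 2.6
```

{"method": "play_rows", "body": {"gripper": [1, 1, 1, 1], "delta_pos": [[0.1, 0, 0], [0.2, 0, 0], [0.2, 0, 0], [0.2, 0, 0]], "turn": [[0, 0, 0], [0, 0, 0], [0, 0, 0], [0, 0, 0]]}}

```text
time: 6.85
position: [0.6526, -0.0708, 0.2186]
tool_rot: [0.997, 0.082, -0.003, 0.0]
ft_force: [-10.0, -2.3, 4.4]
grip_width: 0.0003
grip_force: 5.1
```

```bash
python3 -c "
from h import *
st();snap('top','pics/top1.png')
cv2.imwrite('pics/top1c.png',cv2.resize(cv2.imread('pics/top1.png')[85:285,140:340],(600,600)))"
```

```text
t 6.85 p [ 0.6526 -0.0708  0.2186] local [-0.1098 -0.0019] xang 0.164 z [-0.007 -0.001 -1.   ] q [-0.28  0.58  1.35 -0.    1.22  1.13] F [-9.99 -2.33  4.38]
```

The tray is at its stop: 10 N, and the finger face is flush to within 0.3 mm. The top's front edge may have stopped the upright fingers, so I'll push once more with the tips tilted forward. That makes sure the panel itself is home.

{"method": "play_rows", "body": {"gripper": [1, 1, 1, 1, 1, 1, 1, 1], "delta_pos": [[-0.7, 0, 0], [-0.7, 0, 0], [-0.7, 0, 0], [-0.4, 0, 0], [-0.2, 0, 0], [-0.1, 0, 0], [0, 0, 0], [0, 0, 0]], "turn": [[0, 0, 0], [0, 0.07, 0], [0, 0.07, 0], [0, 0.07, 0], [0, 0.07, 0], [0, 0.07, 0], [0, 0.07, 0], [0, 0.07, 0]]}}

```text
time: 7.9
position: [0.6532, -0.071, 0.2186]
tool_rot: [0.996, 0.082, 0.032, -0.002]
ft_force: [-7.8, -1.6, 5.3]
grip_width: 0.0006
grip_force: 4.0
```

```bash
python3 -c "
from h import *
st()"
```

```text
t 7.9 p [ 0.6532 -0.071   0.2186] local [-0.1092 -0.0022] xang 0.165 z [ 0.063  0.01  -0.998] q [-0.29  0.55  1.4   0.03  1.13  1.1 ] F [-7.83 -1.55  5.27]
```

{"method": "play_rows", "body": {"gripper": [1, 1, 1, 1, 1, 1, 1], "delta_pos": [[-1, 0, 0], [-3, 0, 0], [-6, 0, 0], [-9, 0, -3], [-9, 0, -8], [-9, 0, -11], [-9, 0, -11]], "turn": [[0, 0, 0], [0, 0, 0], [0, 0, 0], [0, -0.07, 0], [0, -0.07, 0], [0, -0.07, 0], [0, -0.07, 0]]}}

```text
time: 8.78
position: [0.5613, -0.0866, 0.3248]
tool_rot: [0.997, 0.082, 0.004, 0.001]
ft_force: [-0.4, 0.4, 0.5]
grip_width: 0.0004
grip_force: 0.0
```

```bash
cat >> h.py <<'E'
HW=M+RC@[-.102,.138]
def dp(th,gap,r=.13,z=.225):   # TCP target for door angle th, face gap from TCP
    c,s=np.cos(-th),np.sin(-th); l=np.array([[c,-s],[s,c]])@[-.018-gap,-r]
    return np.r_[HW+RC@l,z]
def nang(th): return YAW+np.pi-th   # outward normal angle
E
python3 - <<'E'
from h import *
p,R=st();snap('scene','pics/scene1.png');snap('top','pics/top1.png')
a=cv2.imread('pics/top1.png')[85:285,140:340];b=cv2.imread('pics/scene1.png')[90:290,140:340]
cv2.imwrite('pics/both1.png',cv2.resize(np.hstack([a,b]),(800,400),interpolation=cv2.INTER_CUBIC))
t=dp(2.09,.04); print(t,nang(2.09)); to(np.r_[t[:2],.225])
E
```

```text
t 8.78 p [ 0.5613 -0.0866  0.3248] local [-0.2024 -0.0026] xang 0.164 z [ 0.008 -0.002 -1.   ] q [-0.35  0.34  1.45  0.    1.34  1.06] F [-0.39  0.4   0.49]
[0.53572442 0.16808618 0.225     ] 1.2155926535897934
t 8.88 p [ 0.5592 -0.0859  0.3212] local [-0.2044 -0.0016] xang 0.164 z [-0.  0. -1.] q [-0.35  0.35  1.46  0.    1.34  1.06] F [-0.03  0.38 -0.76]
delta cm [  1.83 -25.44   9.64]
```

View pics/both1.png

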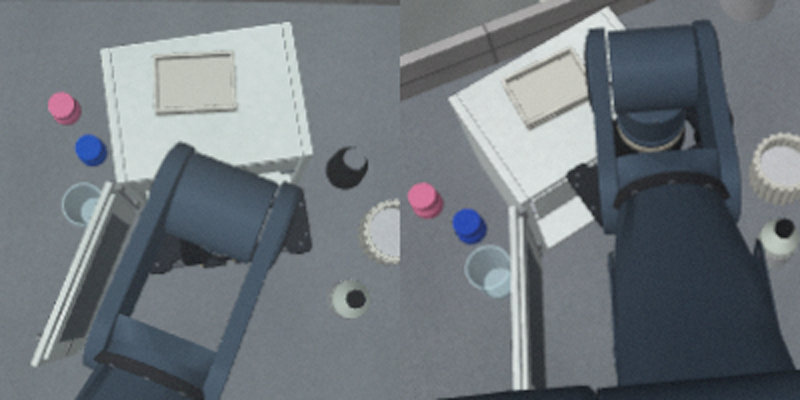

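The arm hides most of the tray front. I'll cross over the door at height and look again.

{"method": "play_rows", "body": {"gripper": [1, 1, 1, 1, 1, 1, 1, 1, 1, 1], "delta_pos": [[0, -2, -1.5], [0, -5, -1.5], [0.5, -9, -1.5], [1, -13, -1.5], [1.5, -17, -1.5], [1.8, -21, -1.5], [1.8, -24, -1.5], [1.8, -25.4, -1.5], [1.8, -25.4, -1.5], [1.8, -25.4, -1.5]], "turn": [[0, 0, -0.1], [0, 0, -0.22], [0, 0, -0.36], [0, 0, -0.5], [0, 0, -0.64], [0, 0, -0.78], [0, 0, -0.9], [0, 0, -1.0], [0, 0, -1.05], [0, 0, -1.05]]}}

```text
time: 10.12
position: [0.5348, 0.1676, 0.3348]
tool_rot: [0.821, 0.57, -0.002, -0.001]
ft_force: [-0.7, -0.0, -0.5]
grip_width: 0.0007
grip_force: 0.0
```

```bash
python3 - <<'E'
from h import *
p,R=st();snap('scene','pics/scene2.png');snap('top','pics/top2.png')
a=cv2.imread('pics/top2.png')[85:285,140:340];b=cv2.imread('pics/scene2.png')[90:290,140:340]
cv2.imwrite('pics/both2.png',cv2.resize(np.hstack([a,b]),(800,400),interpolation=cv2.INTER_CUBIC))
to(dp(2.09,.04))
E
```

```text
t 10.12 p [0.5348 0.1676 0.3348] local [-0.187   0.2526] xang 1.214 z [-0.004 -0.    -1.   ] q [0.1  0.33 1.44 0.   1.37 0.46] F [-0.66 -0.05 -0.46]
t 10.22 p [0.5353 0.1672 0.3355] local [-0.1867  0.2521] xang 1.213 z [-0.003 -0.    -1.   ] q [0.1  0.33 1.44 0.   1.37 0.46] F [ 0.54 -0.55  0.62]
delta cm [ 0.11  0.04 11.05]
```

View pics/both2.png

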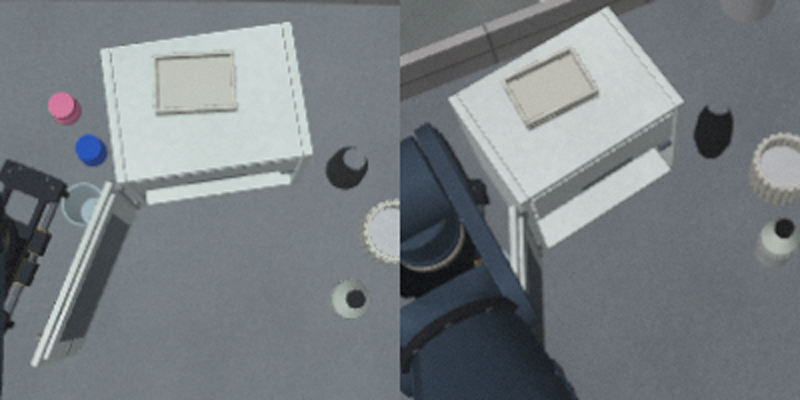

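```bash
python3 - <<'E'
from h import *
c=load('pics/top2.npy');s=load('pics/scene2.npy')
L=lambda p:(RC.T@(p[:2]-M)).round(4)
for z in(0,.012,.155,.168,.248):
    print(z,[L(onz(c,140+x/2,85+y/2,z)) for x,y in((148,203),(290,180))],[L(onz(s,140+x/2,90+y/2,z)) for x,y in((146,248),(271,168))])
for z in (.265,.251,.248,.168,.155,.01,0): print(z,((proj(c,loc2w(-.1,0,z))-[140,85])*2).round(1),((proj(s,loc2w(-.1,0,z))-[140,90])*2).round(1))
E
```

```text
0 [array([-0.0915,  0.1274]), array([-0.0872, -0.1283])] [array([-0.0873,  0.1249]), array([-0.088 , -0.1378])]
0.012 [array([-0.0934,  0.1262]), array([-0.0892, -0.1271])] [array([-0.0913,  0.1257]), array([-0.092 , -0.1345])]
0.155 [array([-0.1162,  0.1109]), array([-0.1125, -0.1127])] [array([-0.1388,  0.1359]), array([-0.1394, -0.0941])]
0.168 [array([-0.1183,  0.1095]), array([-0.1146, -0.1114])] [array([-0.1431,  0.1368]), array([-0.1437, -0.0904])]
0.248 [array([-0.1311,  0.1009]), array([-0.1277, -0.1033])] [array([-0.1697,  0.1424]), array([-0.1702, -0.0678])]
0.265 [214.9 169.2] [203.6 150.8]
0.251 [215.2 171. ] [204.1 154.9]
0.248 [215.3 171.4] [204.2 155.8]
0.168 [216.9 181.1] [206.6 177.3]
0.155 [217.2 182.5] [206.9 180.6]
0.01 [219.5 196.5] [210.5 212.6]
0 [219.7 197.4] [210.7 214.6]
```

Both views agree that the white strip is the compartment floor near z≈0, at the cabinet's front plane. So the tray is home. Next I'll lower beside the door and work out the arc.

{"method": "play_rows", "body": {"gripper": [1, 1, 1, 1, 1, 1, 1, 1], "delta_pos": [[0, 0, 3], [0, 0, 7], [0, 0, 11], [0, 0, 11], [-1, 0, 11], [-1.8, 0, 11], [-2.3, 0, 11], [-2.3, 0, 11]], "turn": [[0, 0, 0], [0, 0, 0], [0, 0, 0], [0, 0, 0], [0, 0, 0], [0, 0, 0], [0, 0, 0], [0, 0, 0]]}}

```text
time: 11.22
position: [0.5279, 0.1453, 0.2279]
tool_rot: [0.822, 0.57, 0.001, 0.0]
ft_force: [0.5, 0.2, 1.2]
grip_width: 0.0006
grip_force: 0.0
```

```bash
python3 - <<'E'
from h import *
to(dp(2.09,.0095))
for i in range(1,13):
    f=.05*i;c,s=np.cos(f),np.sin(f); print(round(f,2),round(2.75*c-13*s-2.75,2),round(-2.75*s-13*c+13,2))
E
```

```text
t 11.22 p [0.5279 0.1453 0.2279] local [-0.1976  0.2317] xang 1.213 z [ 0.002  0.    -1.   ] q [0.06 0.42 1.62 0.   1.1  0.42] F [0.53 0.22 1.16]
delta cm [-0.64 -0.05  0.29]
0.05 -0.65 -0.12
0.1 -1.31 -0.21
0.15 -1.97 -0.26
0.2 -2.64 -0.29
0.25 -3.3 -0.28
0.3 -3.96 -0.23
0.35 -4.62 -0.15
0.4 -5.28 -0.04
0.45 -5.93 0.1
0.5 -6.57 0.27
0.55 -7.2 0.48
0.6 -7.82 0.72
```

{"method": "play_rows", "body": {"gripper": [1, 1, 1, 1], "delta_pos": [[-0.3, 0, 0.2], [-0.5, 0, 0.2], [-0.7, 0, 0.2], [-0.8, 0, 0.2]], "turn": [[0, 0, 0], [0, 0, 0], [0, 0, 0], [0, 0, 0]]}}

```text
time: 11.72
position: [0.5245, 0.1386, 0.2249]
tool_rot: [0.821, 0.57, -0.0, -0.0]
ft_force: [-0.3, 2.3, 0.4]
grip_width: 0.0003
grip_force: 1.1
```

{"method": "play_rows", "body": {"gripper": [1, 1, 1, 1, 1, 1, 1, 1, 1, 1, 1, 1], "delta_pos": [[-0.65, -0.12, 0], [-1.31, -0.21, 0], [-1.97, -0.26, 0], [-2.64, -0.29, 0], [-3.3, -0.28, 0], [-3.96, -0.23, 0], [-4.62, -0.15, 0], [-5.28, -0.04, 0], [-5.93, 0.1, 0], [-6.57, 0.27, 0], [-7.2, 0.48, 0], [-7.82, 0.72, 0]], "turn": [[0, 0, -0.05], [0, 0, -0.1], [0, 0, -0.15], [0, 0, -0.2], [0, 0, -0.25], [0, 0, -0.3], [0, 0, -0.35], [0, 0, -0.4], [0, 0, -0.45], [0, 0, -0.5], [0, 0, -0.55], [0, 0, -0.6]]}}

```text
time: 13.22
position: [0.5046, 0.0624, 0.225]
tool_rot: [0.616, 0.788, 0.0, 0.0]
ft_force: [1.6, 2.4, 0.5]
grip_width: 0.0005
grip_force: 1.0
```

```bash
python3 - <<'E'
from h import *
p,R=st(); a=np.arctan2(R[1,0],R[0,0]); th=YAW+np.pi-a; print('th',th); to(dp(th,.0095))
E
```

```text
t 13.22 p [0.5046 0.0624 0.225 ] local [-0.2341  0.1537] xang 1.816 z [ 0.001  0.    -1.   ] q [-0.1   0.37  1.72  0.    1.05 -0.34] F [1.58 2.44 0.47]
th 1.490053571812138
t 13.22 p [0.5046 0.0624 0.225 ] local [-0.2341  0.1537] xang 1.816 z [ 0.001  0.    -1.   ] q [-0.1   0.37  1.72  0.    1.05 -0.34] F [1.58 2.44 0.47]
delta cm [0.12 0.04 0.  ]
```

The contact force is about 2.5–3 N and the door is following, so I'll repeat the same arc.

{"method": "play_rows", "body": {"gripper": [1, 1, 1, 1, 1, 1, 1, 1, 1, 1, 1, 1], "delta_pos": [[-0.65, -0.12, 0], [-1.31, -0.21, 0], [-1.97, -0.26, 0], [-2.64, -0.29, 0], [-3.3, -0.28, 0], [-3.96, -0.23, 0], [-4.62, -0.15, 0], [-5.28, -0.04, 0], [-5.93, 0.1, 0], [-6.57, 0.27, 0], [-7.2, 0.48, 0], [-7.82, 0.72, 0]], "turn": [[0, 0, -0.05], [0, 0, -0.1], [0, 0, -0.15], [0, 0, -0.2], [0, 0, -0.25], [0, 0, -0.3], [0, 0, -0.35], [0, 0, -0.4], [0, 0, -0.45], [0, 0, -0.5], [0, 0, -0.55], [0, 0, -0.6]]}}

```text
time: 14.72
position: [0.5295, -0.0115, 0.2248]
tool_rot: [0.355, 0.935, 0.0, -0.001]
ft_force: [-0.3, 2.3, -0.2]
grip_width: 0.0007
grip_force: 1.0
```

{"method": "play_rows", "body": {"gripper": [1, 1, 1, 1, 1, 1, 1, 1, 1, 1, 1], "delta_pos": [[-0.65, -0.12, 0], [-1.31, -0.21, 0], [-1.97, -0.26, 0], [-2.64, -0.29, 0], [-3.3, -0.28, 0], [-3.96, -0.23, 0], [-4.62, -0.15, 0], [-5.28, -0.04, 0], [-5.93, 0.1, 0], [-6.57, 0.27, 0], [-7.2, 0.48, 0]], "turn": [[0, 0, -0.05], [0, 0, -0.1], [0, 0, -0.15], [0, 0, -0.2], [0, 0, -0.25], [0, 0, -0.3], [0, 0, -0.35], [0, 0, -0.4], [0, 0, -0.45], [0, 0, -0.5], [0, 0, -0.55]]}}

```text
time: 16.1
position: [0.586, -0.0561, 0.2246]
tool_rot: [0.088, 0.996, -0.0, -0.001]
ft_force: [-0.6, 0.5, 1.0]
grip_width: 0.0004
grip_force: 0.9
```

```bash
python3 - <<'E'
from h import *
p,R=st(); a=np.arctan2(R[1,0],R[0,0])%(2*np.pi); th=YAW+np.pi-a; print('th',th); to(dp(th,.0095)); to(dp(0,.0095))
E
```

```text
t 16.1 p [ 0.586  -0.0561  0.2246] local [-0.1731  0.0235] xang 2.966 z [-0.003 -0.    -1.   ] q [-0.28  0.48  1.52 -0.    1.15 -1.68] F [-0.63  0.53  1.02]
th 0.33991479634561506
t 16.1 p [ 0.586  -0.0561  0.2246] local [-0.1731  0.0235] xang 2.966 z [-0.003 -0.    -1.   ] q [-0.28  0.48  1.52 -0.    1.15 -1.68] F [-0.63  0.53  1.02]
delta cm [-0.13  0.17 -0.04]
t 16.1 p [ 0.586  -0.0561  0.2246] local [-0.1731  0.0235] xang 2.966 z [-0.003 -0.    -1.   ] q [-0.28  0.48  1.52 -0.    1.15 -1.68] F [-0.63  0.53  1.02]
delta cm [-4.63 -0.   -0.05]
```

{"method": "play_rows", "body": {"gripper": [1, 1, 1, 1, 1, 1, 1, 1, 1, 1], "delta_pos": [[-0.7, -0.05, 0], [-1.35, -0.1, 0], [-2.0, -0.1, 0], [-2.6, -0.1, 0], [-3.1, -0.1, 0], [-3.5, -0.1, 0], [-3.8, -0.1, 0], [-4.1, -0.05, 0], [-4.3, 0, 0], [-4.5, 0, 0]], "turn": [[0, 0, -0.05], [0, 0, -0.1], [0, 0, -0.15], [0, 0, -0.2], [0, 0, -0.24], [0, 0, -0.27], [0, 0, -0.29], [0, 0, -0.31], [0, 0, -0.325], [0, 0, -0.34]]}}

```text
time: 17.35
position: [0.6312, -0.0638, 0.2249]
tool_rot: [-0.082, 0.997, 0.0, -0.0]
ft_force: [-3.0, -1.0, -1.2]
grip_width: 0.0006
grip_force: 1.0
```

{"method": "play_rows", "body": {"gripper": [1, 1, 1, 1, 1], "delta_pos": [[-0.1, 0, 0], [-0.2, 0, 0], [-0.3, 0, 0], [-0.3, 0, 0], [-0.3, 0, 0]], "turn": [[0, 0, 0], [0, 0, 0], [0, 0, 0], [0, 0, 0], [0, 0, 0]]}}

```text
time: 17.98
position: [0.6312, -0.0638, 0.2249]
tool_rot: [-0.081, 0.997, -0.0, -0.004]
ft_force: [-9.5, -2.6, 3.1]
grip_width: 0.0004
grip_force: 4.6
```

```bash
python3 - <<'E'
from h import *
to(dp(0,.0095))
E
```

```text
t 17.98 p [ 0.6312 -0.0638  0.2249] local [-0.1298  0.0085] xang -2.979 z [-0.007 -0.001 -1.   ] q [-0.28  0.54  1.4  -0.    1.21 -2.01] F [-9.49 -2.55  3.15]
delta cm [-0.03 -0.05 -0.01]
```

The door is at its stop: 9.5 N with no further movement, and the TCP is where a shut door puts it. I'll back off, rise and check.

{"method": "play_rows", "body": {"gripper": [1, 1, 1, 1, 1, 1, 1, 1, 1, 1], "delta_pos": [[1, 0, 0], [3, 0, 0], [6, 0, 0], [8, 0, -4], [8, 0, -9], [8, 3, -11], [8, 8, -11], [8, 14, -11], [8, 20, -11], [8, 24, -11]], "turn": [[0, 0, 0], [0, 0, 0], [0, 0, 0], [0, 0, 0], [0, 0, 0], [0, 0, 0], [0, 0, 0], [0, 0, 0], [0, 0, 0], [0, 0, 0]]}}

```text
time: 19.23
position: [0.5165, 0.1635, 0.3357]
tool_rot: [-0.082, 0.997, 0.001, 0.002]
ft_force: [0.2, 0.2, -0.2]
grip_width: 0.0005
grip_force: 0.0
```

```bash
python3 - <<'E'
from h import *
p,R=st();snap('scene','pics/scene3.png');c=snap('top','pics/top3.png')
a=cv2.imread('pics/top3.png')[85:285,140:340];b=cv2.imread('pics/scene3.png')[90:290,140:340]
cv2.imwrite('pics/both3.png',cv2.resize(np.hstack([a,b]),(800,400),interpolation=cv2.INTER_CUBIC))
for y in(.138,-.138): print(((proj(c,loc2w(-.12,y,.265))-[140,85])*2).round(1))
E
```

```text
t 19.23 p [0.5165 0.1635 0.3357] local [-0.2059  0.2515] xang -2.978 z [ 0.003  0.002 -1.   ] q [ 0.1   0.3   1.49  0.    1.35 -1.64] F [ 0.21  0.25 -0.25]
[119.2 197.3]
[314.5 169. ]
```

View pics/both3.png

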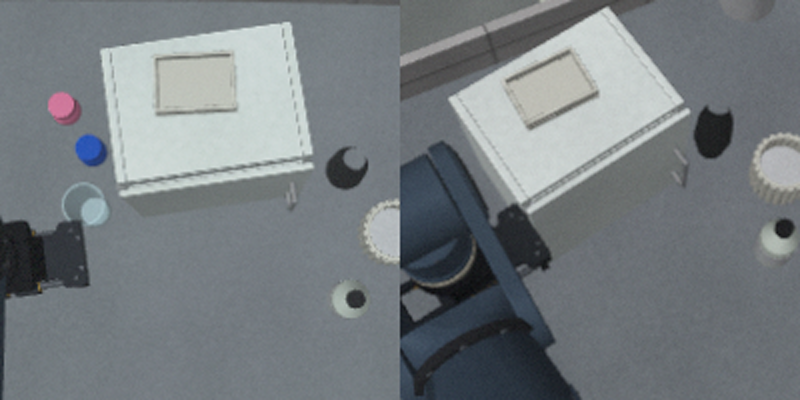

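The door lies shut along the front, with its outer edge from about (120,195) to (313,168), which matches the prediction for a shut door. The objects on the counter and the soap dish haven't moved.

```bash
python3 -c "
from rig import robot
print(robot.hand_in())"
```

```text
the job is handed in; nothing more can be done
None
```

The tray was pushed home first and then the door was swung shut; I've handed the job in. The last pictures show the shut door and nothing moved on the counter or cabinet top, but I couldn't see the containers in the tray after pushing it in, so I haven't confirmed they're still upright.

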